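# Close up the spice rack: push the sliding end stop to its click

### The arm

A 6-joint arm with a two-finger parallel gripper is mounted at the origin on a cart in front of the work surface, level with it; the furniture and walls round the work are solid. World frame = base frame: x ahead of the robot, y to its left, z up, the work surface at z = 0. Lengths are in m, angles in degrees, forces in N, time in s.
With the tool pointing down it reaches from about 0.375 to 0.975 m from the base axis. Payload 3.8 kg.
Tool frame: the origin (TCP) lies between the finger pads, 19 mm behind the fingertips; this is the grasp point; z points along the fingers, y is the line along which they close (so a half turn about z gives the same grasp; the last joint's range is limited). The gripper opens to 85 mm and grips with 20 to 120 N. Pads are 22 mm wide; open, the fingers measure 114 mm over their backs; the gripper's body (76 mm by 85 mm) begins 54 mm behind the grasp point. The pads swing forward as they close: fully open they stand 13 mm farther back than shut.
Start: joints at [67.328, 15.12, 91.902, -0, 72.978, -2.114], TCP at [0.237, 0.632, 0.25] pointing down, gripper open.
Joint ranges: [-150.88, 150.88], [-54.13, 125.18], [17.81, 147.31], [-75.09, 255.09], [0, 152.58], [-146.25, 146.25]. Speed limits (degrees/s): [147.25, 147.25, 180, 180, 180, 180].

### API

Orientations are given as [roll, pitch, yaw] about the fixed x, y, z axes, in that order (R = Rz(yaw) Ry(pitch) Rx(roll)).
In Python, from rig import ctrl, grab_frame, get_calibration, ticket, finder gives the robot as it stands.
- The arm moves only by the tool carry_out, never from a script. Its argument "rows" is a list of rows, each a list of 7 numbers: the turn, a rotation vector about the world's x, y, z in units of 6 degrees (1.0 is 6 degrees), then the shift along the world's x, y, z in units of 40 mm (1.0 is 40 mm), then the opening in per cent of the stroke, from 0 (shut) to 100 (fully open). A call has 1 to 20 rows; each row shifts and turns the commanded pose from where the row before left it; what a row does not reach is not made up. A row lasts 1/12 s, in which the tool goes at most 41.7 mm and 7.16 degrees, less where a joint would pass 70% of its speed; a pose out of reach is approached as far as the arm can. A call is refused whole if a number of a shift passes 1 or a number of a turn 1, either way. A call with a gripper value outside its range is refused whole. The fingers move at their own pace and stop on an object; "squeeze" is the grip in N (left out, the last holds). Time passes only in rows, so rows that do not move let the fingers close. It gives the time, the measured TCP pose, the force, the opening and the grip force at its end, in the units of the state.
- ctrl.sense(): the state, without advancing time (a new reading comes with each control period).
- grab_frame(name): name is "scene" or "top" or "wrist"; returns the picture (400x640x3 uint8, blue, green, red); there is no depth.
- get_calibration(name): a dict with "fx", "fy", "cx", "cy" (pixels), "world_to_cam" (4x4, takes a point from world to camera coordinates). Camera axes: x right, y down, z forward; pixel columns grow to the right and rows downward; lengths in m; the calibration is good to about 2 mm. A picture is of the moment at which its call begins: read the wrist's pose just before it. get_calibration takes no time and is no camera call; for the wrist camera it gives the pose at the moment of the call.
- ticket.sign_off(): hands the job in; it is judged then, once.
Trained networks look in the newest picture that a camera, given by its name, has taken for a name from the list of things; names that differ only in an ending like _2 or _b are one class to them, and where a whole thing is asked for, a point or a joint stands for the part that bears it (a point fixed in the world has none). Each returns a list of dicts, best first, with "conf" (0 to 1); they miss things now and then, are a little off and sometimes report something else, mostly with a low value. They report only what shows in the picture. A call takes as long as a camera call. They do not tell look-alikes from the thing itself.
- finder.spot_in(name, camera): "position" ([x, y, z] in m, in world coordinates, good to about 4 mm: the middle of the surface that is visible of it).
- finder.landmark_of(name, camera): "position" ([x, y, z] in m, in world coordinates, good to about 4 mm: a listed point, or the origin of a listed thing).
The state is a dict: "clock": time; "qpos": joint angles; "joint_vel": joint speeds; "joint_torque": joint torques, N m; "ee_pos": TCP position; "tool_rot": TCP orientation; "force": force on the tool from outside, world axes, zero at the start; "wrist_torque": the same for the moment, N m; "finger_gap": opening from 0.0 (shut) to 1.0 (fully open); "gripper_force": force on a finger pad.
Only numpy, scipy, OpenCV 4.12 (cv2) and the standard library are available. Lean on these libraries where they do the work, as an engineer would, in place of code of your own. Each camera call takes 0.05 s, during which the arm holds its last target. There are 200 camera calls.

### The job

Close up the row of jars in the spice rack: push the tall sliding end stop along its rail toward the jars until its spring pin drops into the notch, leave it clicked in there and take the hand away. Only push, with the fingers on the bare wooden back of the stop; do not grip the stop, do not touch its felt, its black carriage, its pin knob or the jars with the fingers, and leave the jars standing upright in the rack and everything else on the worktop where it is.

Things in the scene. Friction and masses are not known exactly. Their poses are not given: they have to be found in the camera images.
- rack: Low wooden spice rack fixed to the worktop, 118 mm deep (its x), 430 mm long (its y), floor 8 mm thick; origin at the middle of its underside, turned up to about 15 degrees from the world axes. The jars stand in a row on the line x = +9 mm of its +y half, between the fixed end wall at its +y end and the sliding end stop
- end_wall (a point): Middle of the top edge of the inner face of the rack's fixed end wall, 83 mm above the worktop
- rail (a point): Middle of the open metal rail along the rack's front (rack x = -41 mm, y = 0), at its top, 24 mm above the worktop. In it lies a dark index strip with one V notch, 9 mm deep and 18 mm wide; where along the rail the notch lies differs from time to time
- push_point (a point): Point on the bare wooden back of the end stop (the face toward the rack's -y, away from the jars), at mid width, 85 mm above the worktop. Push here toward the rack's +y. A TCP at this height keeps the gripper's body clear above the jars
- stop_top (a point): Middle of the top edge of the sliding end stop: an upright wooden plate, 54 mm wide (along the rack's x), 8 mm thick, from 10 to 118 mm above the worktop; its jar side (+y) and both upright edges are covered in grey felt
- carriage: Black carriage that guides the end stop on the rail, fixed to it; its top is 43 mm above the worktop; 36 mm (rack x) by 50 mm (rack y), its middle 50 mm to the front (-x) of the push point, and reaching 33 mm behind it (-y); origin at the height of the worktop, under the plate, at rack x = 0. Not to be touched
- felt: The grey felt on the jar side and the upright edges of the end stop (2 to 3 mm thick, fixed to it); origin at the height of the worktop, under the plate. Not to be touched with the fingers
- stop (a joint): Travel of the end stop in m, growing toward the jars, 0 to 0.215. Starts at 0.015 to 0.105; the notch lies between 0.145 and 0.195, before the row is tight. It slides with 3 to 6 N and stays where left. At the notch the pin drops and draws the stop ahead by up to 10 mm (the push falls to zero); then the steep far flank resists with about 18 N; a harder push rides over it and loses the notch
- pin (a joint): Drop of the end stop's spring pin in m: about 0 while it rides on the strip, 0.007 when it sits in the notch
- knob: Round steel knob, 20 mm across, 10 mm high, on the spring pin, above the carriage (16 mm behind the push point along the rail, 50 mm to its front); its top is 60 mm above the worktop while the pin rides, 53 mm when it has dropped; its origin is at the pin's tip. Not to be touched
- spice_a: green-capped spice jar, 46 mm across, 106 mm tall, about 0.12 kg; origin at the centre of its underside. Stands on the rack's floor in the row between end stop and end wall
- spice_b: green-capped spice jar, 46 mm across, 106 mm tall, about 0.12 kg; origin at the centre of its underside. Stands on the rack's floor in the row between end stop and end wall
- spice_c: green-capped spice jar, 46 mm across, 106 mm tall, about 0.12 kg; origin at the centre of its underside. Stands on the rack's floor in the row between end stop and end wall
- pepper_mill: dark turned wooden pepper mill, 58 mm across, 150 mm tall, standing on the worktop; origin at the centre of its underside; a bystander
- salt_shaker: small salt shaker with a grey cap, 44 mm across, 90 mm tall, standing on the worktop; origin at the centre of its underside; a bystander
- honey_jar: honey jar with a yellow lid, 64 mm across, 98 mm tall, standing on the worktop; origin at the centre of its underside; a bystander
- sardine_tin: flat oblong tin, 63 x 105 x 26 mm, lying on the worktop; origin at the centre of its underside; a bystander
Things that resemble listed ones, but are neither listed nor needed, are in the scene too. What is shaped like the spice_a but turquoise is not meant.

How it is judged:
By the outcome, as a careful person would: the job done as asked, in the order asked, and still so for the second after the job is handed in, with the robot touching nothing.
It also fails if it takes over 48 s, if anything falls off the work surface, if the arm or the gripper's body presses on something with over 40 N, if the wrist force passes 120 N, or if a joint passes its speed limit or range.

## Working session

There is one attempt and no reset: what is moved stays moved. The work goes in short steps, Python scripts to look and compute and a tool call to move; the robot and the scene stay as the last step left them, time stands still between calls to the robot, and variables do not carry over. Pictures are saved under pics/ and viewed, at most 10 in all, crops included, and the job is handed in when it is done.

Besides the shell and the picture viewer there is one more tool, called as name(argument=value, ...) on one line, values as JSON. carry_out: Moves the arm, as the interface text tells. Its arguments: {"type":"object","properties":{"rows":{"type":"array"},"squeeze":{"type":"number"}},"required":["rows"]}

```bash
mkdir -p pics; cat > h.py <<'E'
import numpy as np, cv2
from rig import ctrl, grab_frame, get_calibration, ticket, finder
def proj(c,p):
    K=get_calibration(c); q=np.array(K["world_to_cam"])@np.r_[p,1]
    return (round(K["fx"]*q[0]/q[2]+K["cx"]),round(K["fy"]*q[1]/q[2]+K["cy"]))
E
python3 - <<'E'
from h import *
s=ctrl.sense(); print(s["clock"],s["ee_pos"],s["tool_rot"],s["finger_gap"],s["force"])
a=[grab_frame(c) for c in("scene","top")]
for c,i in zip(("scene","top"),a): cv2.imwrite(f"pics/{c}1.png",i)
for c in("scene","top"):
  for n in("rack","end_wall","rail","push_point","stop_top","carriage","knob","spice_a"):
    print(c,n,[(np.round(d["position"],3).tolist(),round(d["conf"],2),proj(c,d["position"])) for d in finder.landmark_of(n,c)[:5]])
E
```

```text
0.0 [0.23675081 0.63135084 0.24861602] [-1.79865986e+02 -4.50253104e-03  1.59446036e+02] 0.9984705486416265 [0.17209924 0.30002589 0.69883379]
scene rack [([0.484, -0.107, 0.001], 0.91, (290, 229))]
scene end_wall [([0.497, 0.084, 0.084], 0.91, (242, 192))]
scene rail [([0.441, -0.109, 0.02], 0.95, (283, 229)), ([0.498, 0.085, 0.084], 0.58, (242, 192)), ([0.493, -0.545, -0.004], 0.29, (431, 264))]
scene push_point [([0.487, -0.246, 0.088], 0.91, (330, 212))]
scene stop_top [([0.488, -0.241, 0.12], 0.7, (329, 201))]
scene carriage [([0.501, 0.054, 0.009], 0.74, (252, 214)), ([0.48, -0.239, -0.0], 0.55, (327, 239))]
scene knob [([0.431, -0.259, 0.02], 0.47, (325, 242))]
scene spice_a [([0.39, 0.16, 0.001], 0.96, (205, 223)), ([0.494, -0.058, 0.006], 0.93, (279, 222)), ([0.5, 0.056, 0.008], 0.88, (251, 214)), ([0.502, -0.004, 0.004], 0.61, (267, 219))]
top rack [([0.479, -0.11, -0.004], 0.68, (296, 226))]
top end_wall [([0.5, 0.055, 0.008], 0.72, (241, 220)), ([0.499, 0.088, 0.08], 0.69, (224, 218))]
top rail [([0.439, -0.102, 0.024], 0.77, (293, 239))]
top push_point [([0.485, -0.245, 0.081], 0.85, (343, 222))]
top stop_top [([0.497, -0.057, 0.008], 0.27, (279, 220))]
top carriage [([0.478, -0.241, 0.003], 0.56, (340, 226))]
top knob [([0.434, -0.256, 0.021], 0.38, (345, 241))]
top spice_a [([0.501, 0.057, 0.007], 0.87, (241, 219)), ([0.492, -0.003, 0.01], 0.73, (260, 222)), ([0.388, 0.156, -0.001], 0.66, (207, 258)), ([0.5, -0.059, 0.009], 0.64, (279, 219)), ([0.485, -0.242, 0.12], 0.3, (342, 221))]
```

View pics/scene1.png

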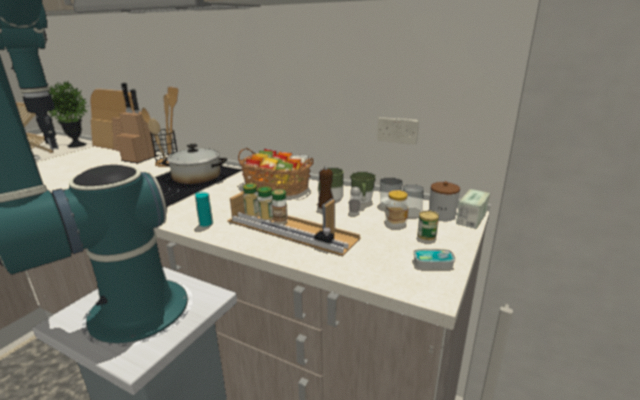

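View pics/top1.png

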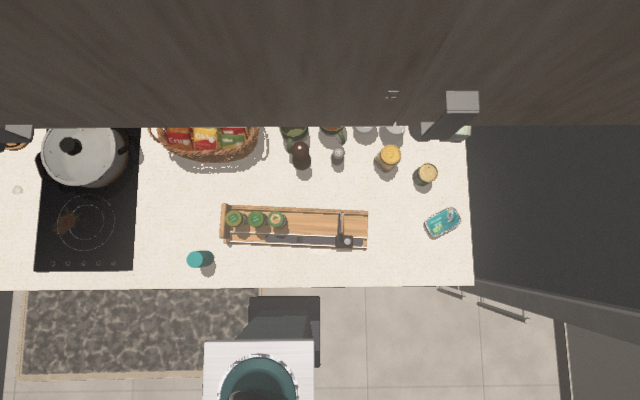

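The stop is the wooden plate at scene (330,212), top (343,222), with the black carriage and knob at top (345,241). Things that could be mistaken for it:
- The fixed end wall at top (223,220), which has jars against it and no carriage.
- The turquoise jar at top (200,259), which stands off the rack.

I choose the plate with the carriage. Next I'll check it in a crop and fit the rack pose.

```bash
cat >> h.py <<'E'
from scipy.optimize import least_squares
def fit(obs):
    # obs: (rack_x, rack_y or None(=stop travel unknown, offset dy), world xy)
    def r(v):
        c,s=np.cos(v[2]),np.sin(v[2]); o=[]
        for kind,x,y,w in obs:
            yy=y+(v[3] if kind=="s" else 0)
            if kind=="j":
                o.append(c*(w[0]-v[0])+s*(w[1]-v[1])-x); continue
            o+= [v[0]+c*x-s*yy-w[0], v[1]+s*x+c*yy-w[1]]
        return np.array(o)
    f=least_squares(r,[.48,-.1,-.05,-.13],loss="soft_l1",f_scale=.004); return f.x,f.fun
E
python3 - <<'E'
from h import *
o=[("f",0,0,(.484,-.107)),("f",0,0,(.479,-.11)),("f",-.041,0,(.441,-.109)),("f",-.041,0,(.439,-.102)),
("j",.009,0,(.494,-.058)),("j",.009,0,(.5,.056)),("j",.009,0,(.502,-.004)),("j",.009,0,(.501,.057)),("j",.009,0,(.492,-.003)),("j",.009,0,(.5,-.059)),
("s",.009,0,(.487,-.246)),("s",.009,0,(.485,-.245)),("s",-.041,-.016,(.431,-.259)),("s",-.041,-.016,(.434,-.256))]
v,f=fit(o); print(v,np.degrees(v[2])); print(np.round(f*1000,1))
c,s=np.cos(v[2]),np.sin(v[2])
I=cv2.imread("pics/top1.png")[185:270,200:390]; cv2.imwrite("pics/crop1.png",cv2.resize(I,None,fx=4,fy=4,interpolation=cv2.INTER_CUBIC))
for x,y in((-.059,-.215),(-.059,.215),(.059,-.215),(.059,.215)):print(proj("top",[v[0]+c*x-s*y,v[1]+s*x+c*y,.008]))
E
```

```text
[ 0.48260476 -0.10832249 -0.05408571 -0.13628382] -3.0988828724177675
[-1.4 -1.3  3.6  1.7  0.7  2.9  2.7 -4.1 -0.3 -0.5  4.7  0.4 -5.3  5.7
 -2.8  1.1 -0.8  0.1  2.4  0.8 -0.6 -2.2]
(367, 248)
(223, 242)
(368, 209)
(226, 202)
```

View pics/crop1.png

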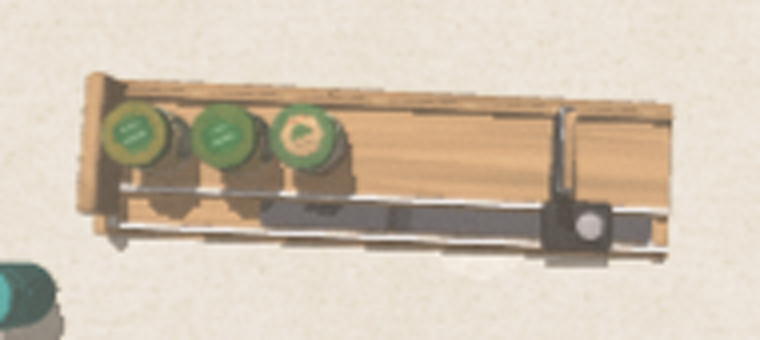

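carry_out(rows=[[0,0,-1,0.9,-0.4,0,100],[0,0,-1,0.9,-0.6,0,0],[0,0,-1,0.8,-0.7,0,0],[0,0,-1,0.6,-0.8,0,0],[0,0,-1,0.5,-0.9,0,0],[0,0,-1,0.3,-0.9,0,0],[0,0,-1,0.3,-0.9,0,0],[0,0,-1,0.3,-0.9,0,0],[0,0,-1,0,-0.9,0,0],[0,0,-1,0,-0.9,0,0],[0,0,-1,0,-0.9,0,0],[0,0,-0.2,0,-0.9,0,0]])

```text
clock: 1.9
ee_pos: [0.4189, 0.2438, 0.2501]
tool_rot: [180.0, -0.0, 92.0]
force: [0.4, -1.1, -0.7]
finger_gap: 0.001
gripper_force: 0.0
```

The crop confirms the choice: plate at crop (563,155), carriage and knob at (588,225). A darker patch in the strip at crop (400,217) is the likely notch. I'm moving on to a spot above and behind the stop.

carry_out(rows=[[0,0,-0.5,0.1,-0.9,0,0],[0,0,-0.3,0.1,-0.9,0,0],[0,0,0,0.1,-0.9,0,0],[0,0,0,0.1,-0.9,0,0],[0,0,0,0.1,-0.9,0,0],[0,0,0,0.1,-0.9,0,0],[0,0,0,0.1,-0.9,0,0],[0,0,0,0.1,-0.9,0,0],[0,0,0,0.1,-0.9,0,0],[0,0,0,0.1,-0.9,0,0],[0,0,0,0.1,-0.9,0,0],[0,0,0,0.1,-0.9,0,0],[0,0,0,0.1,-0.9,0,0],[0,0,0,0.1,-0.9,0,0],[0,0,0,0.1,-0.9,0,0],[0,0,0,0,-0.2,0,0],[0,0,0,0,0,0,0],[0,0,0,0,0,0,0]])

```text
clock: 3.4
ee_pos: [0.4787, -0.3023, 0.2497]
tool_rot: [-180.0, -0.1, 87.4]
force: [-0.6, 0.2, -0.9]
finger_gap: 0.002
gripper_force: 0.0
```

```bash
python3 - <<'E'
from h import *
s=ctrl.sense(); print(s["clock"],s["ee_pos"],s["tool_rot"],s["force"])
cv2.imwrite("pics/wrist2.png",grab_frame("wrist"))
for n in("push_point","stop_top","carriage","knob","rail","rack","spice_a"):
    print(n,[(np.round(d["position"],4).tolist(),round(d["conf"],2),proj("wrist",d["position"])) for d in finder.landmark_of(n,"wrist")[:3]])
# notch from top picture at z=.024
K=get_calibration("top"); T=np.linalg.inv(np.array(K["world_to_cam"]))
d=T[:3,:3]@[(300-K["cx"])/K["fx"],(239.2-K["cy"])/K["fy"],1]; o=T[:3,3]; p=o+d*(.022-o[2])/d[2]; print("notch",p)
E
```

```text
3.4 [ 0.47874741 -0.30234532  0.24969724] [-1.79963245e+02 -6.85949041e-02  8.73665909e+01] [-0.57542286  0.23231437 -0.92767369]
push_point [([0.4797, -0.2462, 0.0821], 0.93, (322, 122))]
stop_top [([0.4871, -0.2378, 0.1167], 0.68, (331, 115))]
carriage []
knob [([0.4406, -0.2642, 0.0192], 0.52, (287, 136))]
rail [([0.4854, -0.2417, 0.1159], 0.52, (329, 120))]
rack []
spice_a []
notch [ 0.43960234 -0.12199594  0.022     ]
```

View pics/wrist2.png

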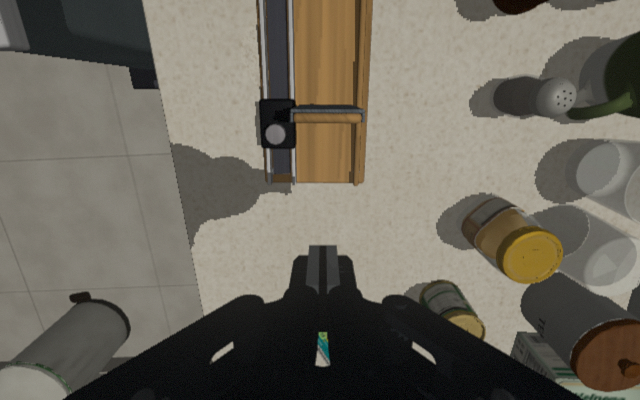

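The wrist view shows the bare wooden back at about (296–362,118), carriage and knob to its left at (276,130). The salt shaker and jars on the right are well clear. I'll descend behind the stop.

carry_out(rows=[[0,0,0,0.1,0,-0.6,0],[0,0,0,0,0,-0.7,0],[0,0,0,0,0,-0.7,0],[0,0,0,0,0,-0.7,0],[0,0,0,0,0,-0.7,0],[0,0,0,0,0,-0.5,0],[0,0,0,0,0,-0.2,0],[0,0,0,0,0,0,0],[0,0,0,0,0,0,0]])

```text
clock: 4.55
ee_pos: [0.4834, -0.3025, 0.0864]
tool_rot: [180.0, 0.0, 87.5]
force: [-0.2, -0.6, 0.4]
finger_gap: 0.0
gripper_force: 0.0
```

```bash
python3 - <<'E'
from h import *
s=ctrl.sense(); print(s["clock"],s["ee_pos"],s["tool_rot"],s["force"])
cv2.imwrite("pics/wrist3.png",grab_frame("wrist"))
for n in("push_point","stop_top","knob"):
    print(n,[(np.round(d["position"],4).tolist(),round(d["conf"],2),proj("wrist",d["position"])) for d in finder.landmark_of(n,"wrist")[:3]])
for x in(.4575,.485,.5125): print(proj("wrist",[x,-.2455,.085]),proj("wrist",[x,-.2455,.118]))
print(proj("wrist",s["ee_pos"]))
E
```

```text
4.55 [ 0.48338233 -0.30250599  0.08640971] [1.79992993e+02 3.61716414e-03 8.74617438e+01] [-0.19851529 -0.57974387  0.38733318]
push_point []
stop_top [([0.4889, -0.2419, 0.1151], 0.94, (332, 156))]
knob [([0.4403, -0.2638, 0.0201], 0.81, (249, 165))]
(252, 154) (230, 174)
(320, 151) (320, 170)
(389, 148) (411, 166)
(322, 277)
```

View pics/wrist3.png

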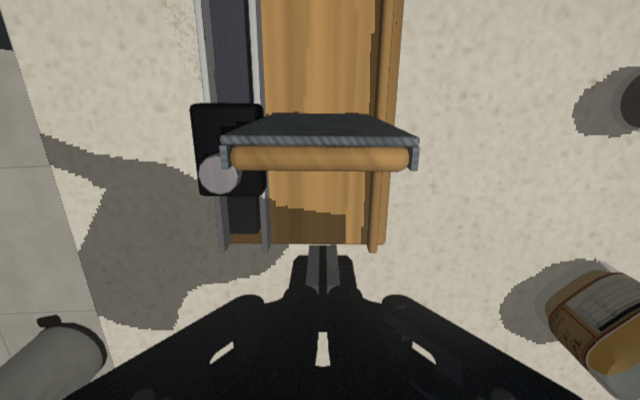

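The plate's back top edge is at row ~168, mid column 320, so it is centred on the fingers at (322,277). The knob at (215,173) and the felt edges at 225 and 415 are clear. I'll approach to contact.

carry_out(rows=[[0,0,0,0,0.2,0,0],[0,0,0,0,0.2,0,0],[0,0,0,0.05,0.2,0,0],[0,0,0,0,0.1,0,0],[0,0,0,0,0.1,0,0],[0,0,0,0,0.1,0,0],[0,0,0,0,0.1,0,0],[0,0,0,0,0.1,0,0],[0,0,0,0,0.1,0,0],[0,0,0,0,0,0,0]])

```text
clock: 5.58
ee_pos: [0.4852, -0.2547, 0.086]
tool_rot: [180.0, 0.1, 87.5]
force: [-0.7, -1.1, -0.6]
finger_gap: 0.001
gripper_force: 0.0
```

carry_out(rows=[[0,0,0,0,0.05,0,0],[0,0,0,0,0.05,0,0],[0,0,0,0,0.05,0,0],[0,0,0,0,0.05,0,0],[0,0,0,0,0,0,0]])

```text
clock: 6.0
ee_pos: [0.4854, -0.2471, 0.0863]
tool_rot: [180.0, 0.1, 87.4]
force: [-0.1, -3.1, 0.1]
finger_gap: 0.004
gripper_force: 0.0
```

Contact is at about 3 N. Now a coarse push of 80 mm.

carry_out(rows=[[0,0,0,0,0.05,0,0],[0,0,0,0,0.1,0,0],[0,0,0,0.02,0.1,0,0],[0,0,0,0,0.1,0,0],[0,0,0,0,0.1,0,0],[0,0,0,0.02,0.1,0,0],[0,0,0,0,0.1,0,0],[0,0,0,0,0.1,0,0],[0,0,0,0.02,0.1,0,0],[0,0,0,0,0.1,0,0],[0,0,0,0,0.1,0,0],[0,0,0,0.02,0.1,0,0],[0,0,0,0,0.1,0,0],[0,0,0,0,0.1,0,0],[0,0,0,0.02,0.1,0,0],[0,0,0,0,0.1,0,0],[0,0,0,0,0.1,0,0],[0,0,0,0,0.1,0,0],[0,0,0,0,0.05,0,0],[0,0,0,0,0,0,0]])

```text
clock: 7.67
ee_pos: [0.4894, -0.175, 0.0863]
tool_rot: [179.9, 0.1, 87.4]
force: [0.6, -4.1, -0.0]
finger_gap: -0.003
gripper_force: 0.0
```

```bash
python3 - <<'E'
from h import *
s=ctrl.sense(); print(s["clock"],s["ee_pos"],s["tool_rot"],s["force"])
cv2.imwrite("pics/wrist4.png",grab_frame("wrist"))
grab_frame("top")
for c in("wrist","top"):
  for n in("push_point","stop_top","knob"):
    print(c,n,[(np.round(d["position"],4).tolist(),round(d["conf"],2),proj(c,d["position"])) for d in finder.landmark_of(n,c)[:2]])
E
```

```text
7.6667 [ 0.4894442  -0.17500925  0.08632455] [1.79944639e+02 5.40512945e-02 8.74390391e+01] [ 0.56443467 -4.14513825 -0.02125416]
wrist push_point [([0.4812, -0.1607, 0.0814], 0.68, (305, 248)), ([0.4882, -0.0633, 0.007], 0.59, (314, 35))]
wrist stop_top [([0.4936, -0.1562, 0.1179], 0.94, (335, 284))]
wrist knob [([0.4399, -0.1781, 0.0211], 0.84, (248, 231))]
top push_point [([0.4924, -0.1592, 0.0835], 0.4, (312, 220)), ([0.6799, -0.1214, 0.002], 0.39, (300, 161))]
top stop_top []
top knob [([0.4794, -0.109, -0.0064], 0.18, (296, 226))]
```

View pics/wrist4.png

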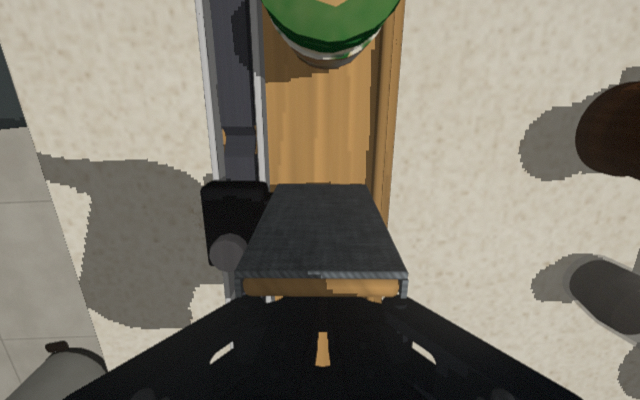

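The notch shows in the strip at about (238,127–147), just ahead of the carriage, and the plate is still centred at 322. Now I'll work out the distance left.

```bash
python3 - <<'E'
from h import *
K=get_calibration("wrist"); T=np.linalg.inv(np.array(K["world_to_cam"]));o=T[:3,3]
def w(u,v,z):
    d=T[:3,:3]@[(u-K["cx"])/K["fx"],(v-K["cy"])/K["fy"],1]; return np.round(o+d*(z-o[2])/d[2],4)
for v in(127,137,147): print(w(238,v,.022))
print("knobtop",w(229,251,.06),"plate back top",w(322,280,.118),"carr front",w(235,181,.043))
E
```

```text
[ 0.4421 -0.1117  0.022 ]
[ 0.4414 -0.1174  0.022 ]
[ 0.4406 -0.1232  0.022 ]
knobtop [ 0.4393 -0.1718  0.06  ] plate back top [ 0.4891 -0.1543  0.118 ] carr front [ 0.4423 -0.1384  0.043 ]
```

About 50–57 mm remains, with the drop starting up to 9 mm earlier. I'll push 30 mm, then go in small steps.

carry_out(rows=[[0,0,0,0,0.05,0,0],[0,0,0,0,0.1,0,0],[0,0,0,0.02,0.1,0,0],[0,0,0,0,0.1,0,0],[0,0,0,0,0.1,0,0],[0,0,0,0.02,0.1,0,0],[0,0,0,0,0.1,0,0],[0,0,0,0,0.1,0,0],[0,0,0,0,0,0,0]])

```text
clock: 8.82
ee_pos: [0.4904, -0.1439, 0.0859]
tool_rot: [-180.0, -0.0, 87.4]
force: [0.5, -1.3, 0.3]
finger_gap: -0.001
gripper_force: 0.0
```

carry_out(rows=[[0,0,0,0,0.05,0,0],[0,0,0,0,0.05,0,0],[0,0,0,0,0,0,0]])

```text
clock: 9.07
ee_pos: [0.4905, -0.1406, 0.0858]
tool_rot: [-180.0, 0.0, 87.4]
force: [1.4, -4.0, 0.1]
finger_gap: -0.001
gripper_force: 0.0
```

carry_out(rows=[[0,0,0,0,0.05,0,0],[0,0,0,0,0.05,0,0],[0,0,0,0,0,0,0]])

```text
clock: 9.32
ee_pos: [0.4905, -0.1363, 0.0858]
tool_rot: [-180.0, -0.0, 87.4]
force: [1.1, -2.7, 0.2]
finger_gap: 0.001
gripper_force: 0.0
```

carry_out(rows=[[0,0,0,0,0.05,0,0],[0,0,0,0,0.05,0,0]])

```text
clock: 9.48
ee_pos: [0.4907, -0.133, 0.0859]
tool_rot: [180.0, 0.0, 87.4]
force: [1.8, -5.8, -0.7]
finger_gap: -0.001
gripper_force: 0.0
```

```bash
cat >k.py <<'E'
from h import *
import sys
s=ctrl.sense(); print(s["clock"],s["ee_pos"],s["force"])
cv2.imwrite(f"pics/{sys.argv[1]}.png",grab_frame("wrist"))
for n in("stop_top","knob","push_point"):
    print(n,[(np.round(d["position"],4).tolist(),round(d["conf"],2),proj("wrist",d["position"])) for d in finder.landmark_of(n,"wrist")[:2]])
E
python3 k.py w5
```

```text
9.4833 [ 0.49071393 -0.1330051   0.08591637] [ 1.80341266 -5.82516073 -0.69898888]
stop_top [([0.4922, -0.1152, 0.1162], 0.65, (328, 286))]
knob [([0.4459, -0.1331, 0.0194], 0.75, (256, 227))]
push_point [([0.4852, -0.1217, 0.0853], 0.87, (312, 259))]
```

carry_out(rows=[[0,0,0,0,0.05,0,0],[0,0,0,0,0.03,0,0]])

```text
clock: 9.85
ee_pos: [0.4907, -0.1297, 0.086]
tool_rot: [180.0, 0.0, 87.4]
force: [0.5, -4.1, -0.2]
finger_gap: -0.001
gripper_force: 0.0
```

carry_out(rows=[[0,0,0,0,0.05,0,0],[0,0,0,0,0.03,0,0]])

```text
clock: 10.02
ee_pos: [0.4903, -0.1256, 0.0858]
tool_rot: [-180.0, -0.1, 87.4]
force: [0.4, -0.8, 0.4]
finger_gap: -0.001
gripper_force: 0.0
```

The force has fallen to about zero, so I'll stop and look.

```bash
python3 k.py w6
```

```text
10.0167 [ 0.49030066 -0.12559375  0.08578788] [ 0.37349491 -0.83990088  0.43996183]
stop_top [([0.4916, -0.1072, 0.1175], 0.62, (328, 286)), ([0.6902, -0.2337, 0.0032], 0.32, (583, 332))]
knob [([0.4449, -0.1316, 0.0178], 0.62, (256, 234)), ([0.4783, -0.1084, -0.0008], 0.27, (306, 190))]
push_point [([0.4853, -0.1101, 0.0831], 0.83, (313, 248))]
```

View pics/w6.png

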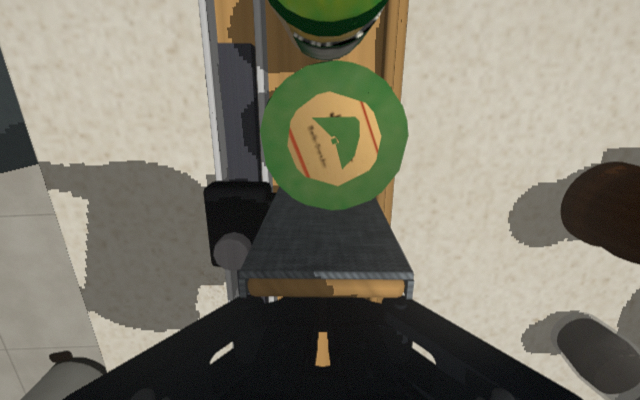

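The plate is in almost the same place relative to the hand as before (back edge row 277 against 280), so the drop isn't certain. I'll keep making small steps.

carry_out(rows=[[0,0,0,0,0.05,0,0]])

```text
clock: 10.3
ee_pos: [0.4902, -0.124, 0.0857]
tool_rot: [-179.9, -0.0, 87.4]
force: [-0.2, -0.9, -0.6]
finger_gap: -0.004
gripper_force: 0.0
```

carry_out(rows=[[0,0,0,0,0.05,0,0]])

```text
clock: 10.38
ee_pos: [0.4903, -0.122, 0.0857]
tool_rot: [-180.0, 0.0, 87.4]
force: [0.6, -2.0, -1.6]
finger_gap: 0.002
gripper_force: 0.0
```

```bash
python3 - <<'E'
from h import *
cv2.imwrite("pics/w7.png",grab_frame("wrist"))
r=[cv2.imread(f"pics/{n}.png")[150:320,190:430] for n in("wrist4","w5","w6","w7")]
cv2.imwrite("pics/cmp.png",cv2.resize(np.vstack([np.hstack(r[:2]),np.hstack(r[2:])]),None,fx=1.66,fy=1.66))
E
```

```text
(no output)
```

View pics/cmp.png

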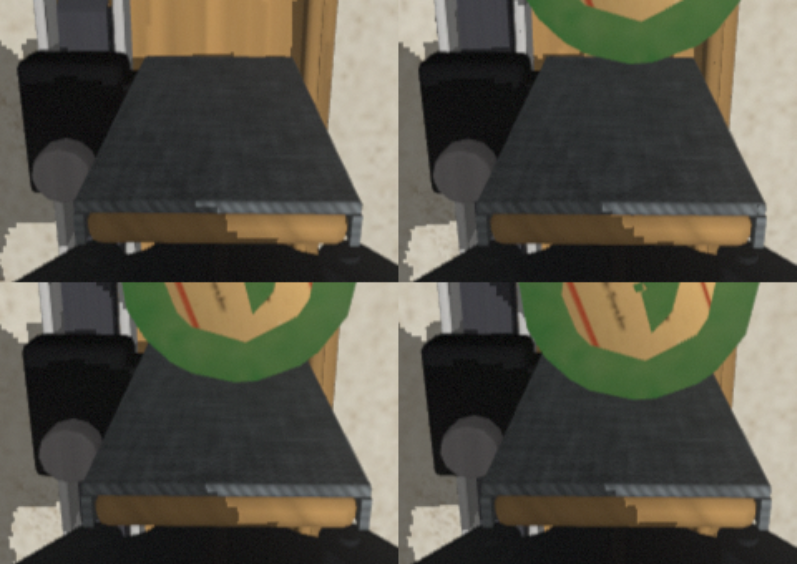

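The knob has shifted toward the image centre relative to the carriage in the last two frames (left gap 13→16→19 px enlarged), so the pin is going down. I'll nudge in 1 mm steps and watch for the far flank's rising resistance.

carry_out(rows=[[0,0,0,0,0,0,0],[0,0,0,0,0,0,0]])

```text
clock: 10.6
ee_pos: [0.4906, -0.1219, 0.0859]
tool_rot: [-180.0, -0.0, 87.5]
force: [0.1, 0.3, 0.2]
finger_gap: -0.002
gripper_force: 0.0
```

carry_out(rows=[[0,0,0,0,0.025,0,0],[0,0,0,0,0,0,0]])

```text
clock: 10.77
ee_pos: [0.4907, -0.121, 0.086]
tool_rot: [180.0, -0.0, 87.4]
force: [0.1, 0.4, 0.3]
finger_gap: -0.001
gripper_force: 0.0
```

```bash
python3 - <<'E'
from h import *
cv2.imwrite("pics/w8.png",grab_frame("wrist"))
# subpixel shift of patches relative to w5: carriage left-front corner, knob, felt/wood edge of the plate
def sh(n,box):
    a=cv2.imread("pics/w5.png",0); b=cv2.imread(f"pics/{n}.png",0); x0,y0,x1,y1=box
    up=lambda m:cv2.resize(m,None,fx=4,fy=4,interpolation=cv2.INTER_CUBIC)
    r=cv2.matchTemplate(up(b[y0-8:y1+8,x0-8:x1+8]),up(a[y0:y1,x0:x1]),cv2.TM_CCOEFF_NORMED)
    _,m,_,l=cv2.minMaxLoc(r); return l[0]/4-8,l[1]/4-8,round(m,2)
for n in("wrist4","w6","w7","w8"): print(n,"knob",sh(n,(210,232,240,268)),"carr",sh(n,(198,175,225,215)),"plateR",sh(n,(385,268,410,292)),"plateL",sh(n,(240,268,270,292)))
E
```

```text
wrist4 knob (-1.75, -0.5, 0.99) carr (-1.75, -0.5, 0.99) plateR (-3.5, -1.0, 0.99) plateL (-2.75, -0.75, 0.98)
w6 knob (2.25, -0.75, 0.95) carr (1.25, 0.0, 0.98) plateR (2.25, -0.25, 0.99) plateL (2.0, -0.5, 0.98)
w7 knob (4.5, -4.0, 0.91) carr (1.5, -0.25, 0.99) plateR (3.0, 0.0, 0.99) plateL (2.75, -0.25, 0.98)
w8 knob (4.5, -5.25, 0.9) carr (1.0, 0.0, 0.99) plateR (1.75, -1.0, 0.99) plateL (1.75, -1.0, 0.98)
```

```bash
python3 - <<'E'
from h import *
K=get_calibration("wrist");W=np.array(K["world_to_cam"])
def P(p):
    q=W@np.r_[p,1]; return np.array([K["fx"]*q[0]/q[2]+K["cx"],K["fy"]*q[1]/q[2]+K["cy"]])
T=np.linalg.inv(W);o=T[:3,3];d=T[:3,:3]@[(231-K["cx"])/K["fx"],(251-K["cy"])/K["fy"],1];p=o+d*(.06-o[2])/d[2]
for k in(0,2,4,6,7): print(k,P(p-[0,0,k/1000])-P(p))
q=np.array([.4905,-.1,.118]);print("px per mm fwd",P(q+[0,.001,0])-P(q))
E
```

```text
0 [0. 0.]
2 [ 1.02486292 -1.77086297]
4 [ 2.02705539 -3.50255362]
6 [ 3.00732141 -5.19635749]
7 [ 3.48945564 -6.02943832]
px per mm fwd [-0.13090994 -2.61398444]
```

The knob shift of (3.5,−5.2) px means a drop of about 6–7 mm, so the pin is essentially seated. One or two gentle nudges against the far flank will confirm it.

carry_out(rows=[[0,0,0,0,0.025,0,0],[0,0,0,0,0,0,0]])

```text
clock: 10.98
ee_pos: [0.4906, -0.1201, 0.086]
tool_rot: [180.0, -0.0, 87.4]
force: [-0.5, -0.1, 0.3]
finger_gap: -0.0
gripper_force: 0.0
```

carry_out(rows=[[0,0,0,0,0.02,0,0],[0,0,0,0,0,0,0]])

```text
clock: 11.15
ee_pos: [0.4907, -0.1193, 0.086]
tool_rot: [180.0, -0.0, 87.4]
force: [-0.7, 0.1, 0.9]
finger_gap: -0.001
gripper_force: 0.0
```

```bash
python3 - <<'E'
from h import *
cv2.imwrite("pics/w9.png",grab_frame("wrist"))
def sh(n,box,s=14):
    a=cv2.imread("pics/w5.png",0); b=cv2.imread(f"pics/{n}.png",0); x0,y0,x1,y1=box
    up=lambda m:cv2.resize(m,None,fx=4,fy=4,interpolation=cv2.INTER_CUBIC)
    r=cv2.matchTemplate(up(b[y0-s:y1+s,x0-s:x1+s]),up(a[y0:y1,x0:x1]),cv2.TM_CCOEFF_NORMED)
    _,m,_,l=cv2.minMaxLoc(r); return l[0]/4-s,l[1]/4-s,round(m,2)
for n in("w7","w8","w9"): print(n,"knob",sh(n,(210,232,240,268)),"carr",sh(n,(198,175,225,215)),"plateR",sh(n,(385,268,410,292)))
E
```

```text
w7 knob (4.5, -4.0, 0.91) carr (1.5, -0.25, 0.99) plateR (3.0, 0.0, 0.99)
w8 knob (4.5, -5.25, 0.9) carr (1.0, 0.0, 0.99) plateR (1.75, -1.0, 0.99)
w9 knob (5.25, -6.0, 0.9) carr (1.25, 0.0, 0.99) plateR (2.0, -0.75, 0.99)
```

carry_out(rows=[[0,0,0,0,0.02,0,0],[0,0,0,0,0,0,0]])

```text
clock: 11.37
ee_pos: [0.4906, -0.1184, 0.086]
tool_rot: [-180.0, -0.0, 87.4]
force: [0.3, -1.2, -0.5]
finger_gap: 0.001
gripper_force: 0.0
```

carry_out(rows=[[0,0,0,0,0.02,0,0],[0,0,0,0,0,0,0]])

```text
clock: 11.53
ee_pos: [0.4907, -0.1182, 0.086]
tool_rot: [180.0, 0.1, 87.5]
force: [-0.6, -3.0, -0.7]
finger_gap: -0.001
gripper_force: 0.0
```

carry_out(rows=[[0,0,0,0,0.02,0,0],[0,0,0,0,0,0,0]])

```text
clock: 11.7
ee_pos: [0.4907, -0.1181, 0.086]
tool_rot: [180.0, 0.1, 87.5]
force: [-1.5, -7.5, -1.3]
finger_gap: -0.0
gripper_force: 0.0
```

```bash
python3 - <<'E'
from h import *
print(ctrl.sense()["force"])
cv2.imwrite("pics/w10.png",grab_frame("wrist"))
def sh(n,box,s=14):
    a=cv2.imread("pics/w5.png",0); b=cv2.imread(f"pics/{n}.png",0); x0,y0,x1,y1=box
    up=lambda m:cv2.resize(m,None,fx=4,fy=4,interpolation=cv2.INTER_CUBIC)
    r=cv2.matchTemplate(up(b[y0-s:y1+s,x0-s:x1+s]),up(a[y0:y1,x0:x1]),cv2.TM_CCOEFF_NORMED)
    _,m,_,l=cv2.minMaxLoc(r); return l[0]/4-s,l[1]/4-s,round(m,2)
for n in("w9","w10"): print(n,"knob",sh(n,(210,232,240,268)),"carr",sh(n,(198,175,225,215)),"plateR",sh(n,(385,268,410,292)))
E
```

```text
[-1.47512371 -7.54222325 -1.27929342]
w9 knob (5.25, -6.0, 0.9) carr (1.25, 0.0, 0.99) plateR (2.0, -0.75, 0.99)
w10 knob (5.75, -6.25, 0.9) carr (1.25, -0.25, 0.99) plateR (2.25, 0.0, 0.99)
```

The stop no longer moves, the force is 7.5 N and the knob is down the full 7 mm, so the pin is against the far flank in the notch. I'll back the hand away and lift.

carry_out(rows=[[0,0,0,0,-0.1,0,0],[0,0,0,0,-0.2,0,0],[0,0,0,0,-0.4,0,0],[0,0,0,0,-0.5,0,0],[0,0,0,0,-0.5,0,0],[0,0,0,0,0,0.5,0],[0,0,0,0,-0.5,0.7,0],[0,0,0,0,-0.5,0.7,0],[0,0,0,0,-0.5,0.7,0],[0,0,0,0,0,0.7,0],[0,0,0,0,0,0.5,0],[0,0,0,0,0,0,0],[0,0,0,0,0,0,0],[0,0,0,0,0,0,0]])

```text
clock: 12.92
ee_pos: [0.49, -0.2446, 0.2368]
tool_rot: [-179.9, -0.1, 87.4]
force: [0.9, 0.8, -0.7]
finger_gap: -0.002
gripper_force: 0.0
```

```bash
python3 - <<'E'
from h import *
a=grab_frame("wrist");b=grab_frame("top")
for n,c in(("knob","wrist"),("stop_top","wrist"),("spice_a","top")):
    print(n,[(np.round(d["position"],3).tolist(),round(d["conf"],2)) for d in finder.landmark_of(n,c)[:4]])
b=cv2.resize(b[170:290,180:400],(640,349),interpolation=cv2.INTER_CUBIC)
cv2.imwrite("pics/end.png",np.vstack([a[:250],b]))
print(ctrl.sense()["ee_pos"])
E
```

```text
knob [([0.446, -0.124, 0.011], 0.75), ([0.441, -0.105, 0.025], 0.71), ([0.678, -0.384, 0.003], 0.4)]
stop_top [([0.48, -0.108, -0.003], 0.41)]
spice_a [([0.495, -0.002, 0.012], 0.85), ([0.499, -0.059, 0.01], 0.77), ([0.389, 0.156, -0.0], 0.59), ([0.489, -0.551, 0.0], 0.22)]
[ 0.48993643 -0.24434411  0.23633536]
```

View pics/end.png

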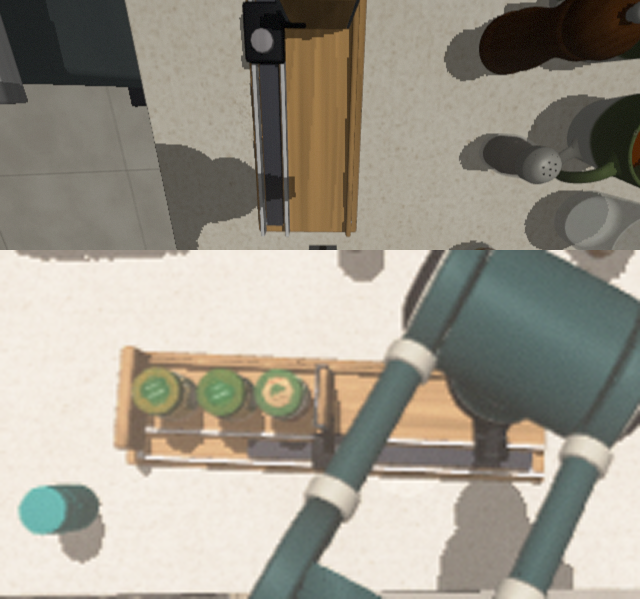

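The final pictures show the jars upright at (157–280,390), the stop at (325,400) next to them, the knob at (262,40) on the carriage, and the hand clear. The knob's tip is found at z ≈ 0.011, against 0.020 before, so the pin is down. I'm handing in.

```bash
python3 -c "
from rig import ticket
print(ticket.sign_off())"
```

```text
the job is handed in; nothing more can be done
None
```

I pushed the end stop until its pin dropped about 7 mm into the notch, confirmed it with a gentle 7.5 N nudge, backed the hand clear with the three jars still upright, and handed the job in at about 13 s; sign-off gave no verdict.

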